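# Swing the sprung magnifier over the fly-tying vise

### The arm

A 6-joint arm with a two-finger parallel gripper is mounted at the origin on the work surface. World frame = base frame: x ahead of the robot, y to its left, z up, the work surface at z = 0. Lengths are in m, angles in rad, forces in N, time in s.
With the tool pointing down it reaches from about 0.375 to 0.9 m from the base axis. Payload 3.1 kg.
Tool frame: the origin (TCP) lies midway between the tips of the shut fingers; the grasp point (between the pads) lies 19 mm behind it; z points along the fingers, y is the line along which they close (so a half turn about z gives the same grasp; the last joint's range is limited). The gripper opens to 87 mm and grips with 3 to 60 N. Pads are 19 mm wide; open, the fingers measure 117 mm over their backs; the gripper's body (75 mm by 190 mm) begins 51 mm behind the grasp point.
Start: joints at [1.012, 0.527, 1.433, -0, 1.181, -0.178], TCP at [0.232, 0.58, 0.223] pointing down, gripper open.
Joint ranges: [-3.08, 3.08], [-0.75, 2.2], [0.22, 2.44], [-1.43, 4.57], [0, 2.65], [-2.85, 2.85]. Speed limits (rad/s): [2.79, 2.79, 3.14, 3.14, 3.14, 3.14].

### API

Orientations are given as a unit quaternion [x, y, z, w].
In Python, from rig import robot gives the robot as it stands.
- The arm moves only by the shell command python3 -m jog 'ROWS' [FORCE]. ROWS is a JSON object of lists of equal length, an entry for each row: "dp": the shift along the tool's x, y, z in mm, a list of three; "delta_rot": the turn, a rotation vector about the tool's x, y, z in rad, a list of three; "gripper": the opening, from -1 (shut) to 1 (fully open). A call has 1 to 12 rows; each row is the pose to reach, as a shift and turn from the pose commanded when the call began, along the tool's axes at that moment; what a row does not reach only later rows make up. A row lasts 1/10 s, in which the tool goes at most 50 mm and 8.59 degrees, less where a joint would pass 70% of its speed; a pose out of reach is approached as far as the arm can. A call with a gripper value outside its range is refused whole. The fingers move at their own pace and stop on an object; FORCE is the grip in N (left out, the last holds). Time passes only in rows, so rows that repeat a pose let the fingers close. It gives the time, the measured TCP pose, the force, the opening and the grip force at its end, in the units of the state.
- robot.get_obs(): the state, without advancing time (a new reading comes with each control period).
- robot.camera(name): name is "scene" or "top"; returns the picture (400x640x3 uint8, red, green, blue); there is no depth.
- robot.camera_model(name): a dict with "fx", "fy", "cx", "cy" (pixels), "k1" (the pictures are not rectified: a ray, as slopes to the right and down, at radius r is drawn at 1 + k1 r^2 times it, then the intrinsics apply), "xyz" and "orientation" of the camera in the world. Camera axes: x right, y down, z forward; pixel columns grow to the right and rows downward; lengths in m; the calibration is good to about 2 mm. A picture is of the moment at which its call begins. camera_model takes no time and is no camera call.
- robot.hand_in(): hands the job in; it is judged then, once.
Trained networks look in the newest picture that a camera, given by its name, has taken for a name from the list of things; names that differ only in an ending like _2 or _b are one class to them, and where a whole thing is asked for, a point or a joint stands for the part that bears it (a point fixed in the world has none). Each returns a list of dicts, best first, with "score" (0 to 1); they miss things now and then, are a little off and sometimes report something else, mostly with a low value. They report only what shows in the picture. A call takes as long as a camera call. They do not tell look-alikes from the thing itself.
- robot.search_frame(name, camera): "rect" ([left, top, right, bottom] in pixels, round what is visible of it).
The state is a dict: "time": time; "q": joint angles; "joint_velocities": joint speeds; "joint_torque": joint torques, N m; "position": TCP position; "tool_rot": TCP orientation; "ft_force": force on the tool from outside, world axes, zero at the start; "moment": the same for the moment, N m; "grip_width": finger opening in m; "grip_force": force on a finger pad.
Only numpy, scipy, OpenCV 4.12 (cv2) and the standard library are available. Lean on these libraries where they do the work, as an engineer would, in place of code of your own. Each camera call takes 0.05 s, during which the arm holds its last target. There are 200 camera calls.

### The job

Bring the heavy bench magnifier round so that its lens stands centred over the jaw of the fly-tying vise, working it only by the black hand pin on the lever on top of its post. The lever drives the boom through a soft spring and the post leans a little, so the boom swings on and wants to drift back to where it was parked: steady it until the lens has stayed still over the jaw for a good four seconds, then let go of the pin with the lever where it keeps the lens standing still there. Never touch the boom or lens with the arm or wind the spring to its stops, and do not let the lens whip round or knock the tall bottle beyond the vise.

Things in the scene. Friction and masses are not known exactly. Their poses are not given: they have to be found in the camera images.
- hub (a point): Point on the vertical axis of the magnifier's fixed post, 250 mm above the table. Steel disc foot 130 mm across, post 28 mm thick. Lever and boom both turn about this axis. Its own x axis is the stand's forward axis: with both joints at 0 the lever and the boom below it both point along it
- lever (a joint): Angle of the hand lever about the post, rad, counter-clockwise from above positive, stops at -2.1 and 2.1. At angle a the pin stands at hub + 110 mm * (cos a, sin a) in the stand's axes. Stiff hinge (friction 0.25 N m, plus 0.05 N m s/rad): it stays where it is left, the spring cannot turn it. Starts at about -1.1
- pin (a point): Upright black round hand pin on the lever, 24 mm thick, 110 mm from the post axis, fixed in the lever. This point is on its centre line 290 mm above the table; pin top at 308 mm, top of the lever bar (18 mm wide) under it at 246 mm. Grip it from above at any yaw. Hub top 252 mm; boom and counterweight pass below the lever, under 222 mm
- boom (a joint): Spring twist: boom angle relative to lever, rad, counter-clockwise positive, 0 at start, stops +-1.7 (keep within 1.5). Boom direction b = lever + boom. Spring 0.026 N m/rad; inertia about post nominally 0.0483 kg m2; post leans: gravity torque on boom nominally -0.0181*sin(b+1.1) N m; hidden lens mass changes both by -40 to +50 %. Hardly damped: 0.002 N m s/rad, friction 0.00025 N m
- lens: Round magnifier head at the boom's end, white frame 100 mm across, 24 mm thick, with glass, about 0.9 kg. Origin on the lens axis at its underside, 185 mm above the table, 220 mm from the post axis. Its x axis points outward along the boom, y across it (counter-clockwise travel positive). Keep it below 0.2 m/s (boom 0.9 rad/s)
- vise_jaw (a point): Tip of the jaw of the small steel fly-tying vise (fixed, foot 90 by 70 mm), 130 mm above the table and 200 to 235 mm from the post axis. The lens passes 55 mm above it
- bottle: Loose tall amber bottle, 64 mm across, 225 mm high, standing in the lens's path on the far side of the vise (counter-clockwise of it). Origin at the centre of its underside. The lens frame would strike it
Not all that is in view belongs to the job. What is meant by the bottle is not blue or red, and is the larger of those in its own colour.

How it is judged:
By the outcome, as a careful person would: the job done as asked, in the order asked, and still so for the second after the job is handed in, with the robot touching nothing.
It also fails if it takes over 51 s, if anything falls off the work surface, if the arm or the gripper's body presses on something with over 40 N, if the wrist force passes 120 N, or if a joint passes its speed limit or range.

## Working session

There is one attempt and no reset: what is moved stays moved. The work goes in short steps, Python scripts to look and compute and a shell command to move; the robot and the scene stay as the last step left them, time stands still between calls to the robot, and variables do not carry over. Pictures are saved under pics/ and viewed, at most 10 in all, crops included, and the job is handed in when it is done.

```bash
mkdir -p pics; python3 - <<'E'
from rig import robot
import cv2
for c in ("top","scene"):
    im=robot.camera(c); cv2.imwrite(f"pics/{c}0.png",im[...,::-1]); print(c,robot.camera_model(c))
    for n in ("hub","lever","pin","boom","lens","vise_jaw","bottle"):
        try: print(n,[(round(d['score'],2),[round(v) for v in d['rect']]) for d in robot.search_frame(n,c)][:4])
        except Exception as e: print(n,e)
o=robot.get_obs(); print(o)
E
```

```text
top {'fx': 512.6765516444613, 'fy': 512.6765516444613, 'cx': 317.93557302944157, 'cy': 196.61646218735964, 'k1': 0.05836318568295462, 'xyz': array([0.5214481 , 0.09115664, 1.14184934]), 'orientation': array([-0.70334419,  0.70895109, -0.02552588,  0.04520771])}
hub [(0.88, [348, 167, 534, 301])]
lever [(0.58, [348, 162, 532, 300])]
pin [(0.65, [346, 164, 533, 300])]
boom [(0.84, [348, 166, 533, 302])]
lens [(0.72, [474, 163, 533, 219])]
vise_jaw [(0.89, [340, 138, 374, 187])]
bottle [(0.88, [280, 190, 317, 226]), (0.83, [225, 181, 264, 219]), (0.73, [292, 245, 316, 267]), (0.56, [292, 147, 311, 173])]
scene {'fx': 434.0968239065479, 'fy': 434.0968239065479, 'cx': 320.0589101871556, 'cy': 198.30283390534527, 'k1': -0.0246530278227939, 'xyz': array([1.13909629, 0.07928433, 0.58478221]), 'orientation': array([ 0.65773159,  0.6046663 , -0.3132586 , -0.32192681])}
hub []
lever [(0.73, [55, 122, 286, 242])]
pin [(0.82, [62, 119, 285, 244])]
boom [(0.56, [57, 132, 289, 244])]
lens [(0.7, [57, 187, 132, 242])]
vise_jaw [(0.93, [253, 264, 307, 361])]
bottle [(0.8, [328, 172, 372, 292]), (0.78, [328, 171, 338, 245]), (0.72, [396, 172, 445, 298]), (0.72, [254, 276, 309, 361])]
{'time': 0.8, 'q': array([ 1.01251267e+00,  5.27439869e-01,  1.43271917e+00,  5.20818137e-06,
        1.18139915e+00, -1.78497038e-01]), 'joint_velocities': array([ 0.00036593,  0.00076359, -0.00151002,  0.00089396,  0.0007237 ,
       -0.00038867]), 'joint_torque': array([ 2.24405157e-04, -4.39959562e+01, -1.76975280e+01,  6.32948242e-02,
        5.02140995e-02, -1.46417227e-05]), 'position': array([0.23165499, 0.58045143, 0.22257926]), 'tool_rot': array([1.88755094e-01, 9.82024192e-01, 1.69417715e-05, 3.95731611e-06]), 'ft_force': array([-0.02672106, -0.27566117, -0.12229984]), 'moment': array([ 0.00627196,  0.02623316, -0.00901064]), 'grip_force': 0.0, 'grip_width': 0.08706496387337058}
```

View pics/top0.png

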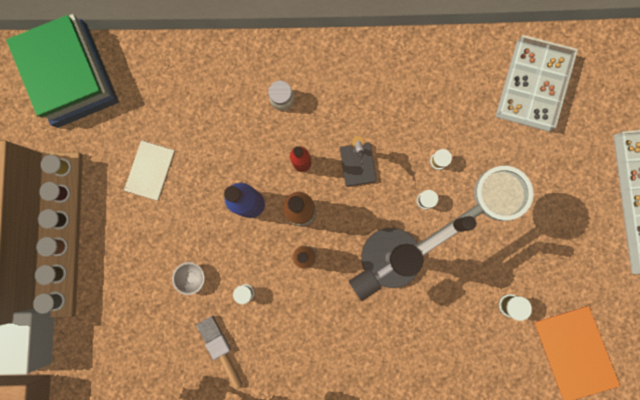

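View pics/scene0.png

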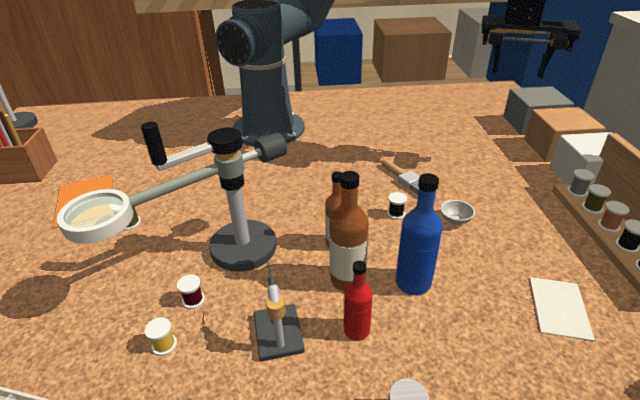

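Top view: hub cap ~(406,261), pin ~(464,224), lens ~(504,194), vise ~(357,160), larger amber bottle ~(298,208). I zoom on the vise and the pin for the tips.

```bash
cat > h.py <<'E'
import numpy as np, cv2
from scipy.spatial.transform import Rotation as R
from rig import robot
def ray(c,u,v):
    m=robot.camera_model(c); d=np.array([(u-m['cx'])/m['fx'],(v-m['cy'])/m['fy']]); s=d.copy()
    for _ in range(20): s=d/(1+m['k1']*(s@s))
    return m['xyz'],R.from_quat(m['orientation']).apply([s[0],s[1],1.])
def atz(c,u,v,z):
    p,d=ray(c,u,v); return p+d*(z-p[2])/d[2]
def tri(a,b):
    p,d=ray('top',*a); q,e=ray('scene',*b)
    k=np.linalg.lstsq(np.c_[d,-e],q-p,rcond=None)[0]; x,y=p+d*k[0],q+e*k[1]
    return (x+y)/2,np.linalg.norm(x-y)
def proj(c,P):
    m=robot.camera_model(c); x=R.from_quat(m['orientation']).inv().apply(np.asarray(P)-m['xyz']); s=x[:2]/x[2]
    s=s*(1+m['k1']*(s@s)); return s*m['fx']+[m['cx'],m['cy']]
E
python3 - <<'E'
import cv2,numpy as np
from h import *
t=cv2.imread('pics/top0.png');s=cv2.imread('pics/scene0.png')
r=lambda i,x,y,w,h,k:cv2.resize(i[y:y+h,x:x+w],None,fx=k,fy=k,interpolation=cv2.INTER_CUBIC)
a=r(t,335,130,60,60,6); b=r(s,240,255,60,60,6)
cv2.imwrite('pics/crop.png',np.hstack([a,b]))
print('hub',atz('top',406,261,.252),tri((406,261),(227,136)))
print('pin',atz('top',464,221,.308),tri((464,223),(151,126)))
print('lens',atz('top',504,194,.209),atz('scene',95,214,.197))
print('bottle',atz('top',296,204,.225),tri((296,204),(349,177)))
print('foot',[atz('top',u,v,0.01) for u,v in((358,165),)])
E
```

```text
hub [ 0.49881857 -0.03431414  0.252     ] (array([ 0.4986693 , -0.03488275,  0.24678349]), np.float64(0.0003323723241835333))
pin [ 0.56371637 -0.12040753  0.308     ] (array([ 0.56159537, -0.12532834,  0.30248825]), np.float64(0.00723082468375481))
lens [ 0.61684164 -0.21788219  0.209     ] [ 0.62253759 -0.22274304  0.197     ]
bottle [0.60066791 0.15594305 0.225     ] (array([0.6009206 , 0.15497064, 0.22072284]), np.float64(0.002552236137968367))
foot [array([0.705189 , 0.0326098, 0.01     ])]
```

View pics/crop.png

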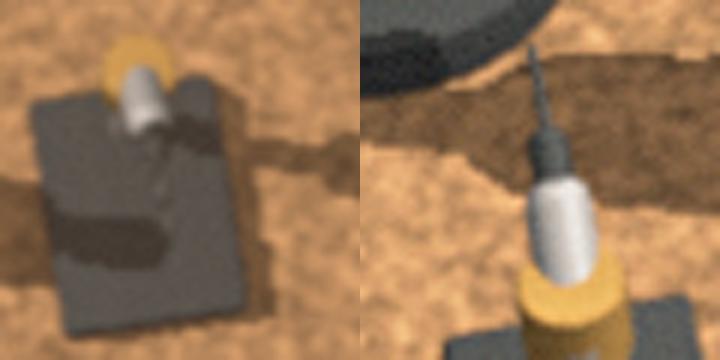

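```bash
python3 - <<'E'
from h import *
im={c:cv2.imread(f'pics/{c}0.png') for c in('top','scene')}
for t in((361.7,164.2),(361,160),(362,162)): print(tri(t,(268.4,262.5)))
print('jaw z130 scene',atz('scene',268.4,262.5,.13))
h=np.array([.4988,-.0345])
for p in([.5637,-.1204],[.5616,-.1253]): d=np.array(p)-h; print(np.hypot(*d),np.arctan2(d[1],d[0]))
# lens fit: white frame in top
t=im['top']; hs=cv2.cvtColor(t,cv2.COLOR_BGR2HSV)
m=((hs[...,1]<60)&(hs[...,2]>150)).astype('uint8'); m[:,:470]=0;m[:, 540:]=0;m[:155]=0;m[225:]=0
c=max(cv2.findContours(m,0,1)[0],key=cv2.contourArea); e=cv2.fitEllipse(cv2.convexHull(c)); print(e)
P=atz('top',*e[0],.207); d=P[:2]-h; print('lens',P,np.hypot(*d),np.arctan2(d[1],d[0]))
# pin side: predicted projections
for a in(-.93,-.96,-1.0):
  for z in(.308,.25): 
    q=[*(h+.11*np.array([np.cos(a),np.sin(a)])),z]; print(a,z,proj('top',q),proj('scene',q))
print(proj('top',[*h,.252]),proj('scene',[*h,.252]))
o=robot.get_obs(); r=R.from_quat(o['tool_rot']).as_matrix(); print(r.round(3))
E
```

```text
(array([0.68610042, 0.02949764, 0.13778797]), np.float64(0.00481748520273478))
(array([0.69331382, 0.03074898, 0.14490133]), np.float64(0.005655333518073694))
(array([0.68984033, 0.02949562, 0.14148309]), np.float64(0.003953818627842828))
jaw z130 scene [0.67816177 0.02616878 0.13      ]
0.10766067062767161 -0.9237656023415558
0.11040144926584974 -0.9657099582999124
((503.7863464355469, 192.6230926513672), (54.03290939331055, 58.60231399536133), 99.72571563720703)
lens [ 0.61954467 -0.21827355  0.207     ] 0.21989086492265006 -0.9894952092196296
-0.93 0.308 [465.41755658 220.46477715] [154.10026727 123.54980523]
-0.93 0.25 [456.68836344 222.26502712] [163.64709295 158.3735098 ]
-0.96 0.308 [466.70335239 222.1221474 ] [153.17950338 122.77618907]
-0.96 0.25 [457.8852986  223.81429742] [162.74214469 157.52814369]
-1.0 0.308 [468.34205552 224.38984781] [152.0647249  121.72022155]
-1.0 0.25 [459.41033428 225.93390377] [161.64133924 156.37455313]
[406.10976662 261.01059108] [226.64669362 133.18576522]
[[-0.929  0.371  0.   ]
 [ 0.371  0.929  0.   ]
 [-0.     0.    -1.   ]]
```

Jaw direction from the hub is ~0.325 rad (world), lens parked at −0.989, bottle at ~1.08. Now I lift and travel toward the pin, and set up a lens tracker.

```bash
cat >> h.py <<'E'
H=np.array([.4988,-.0345])
T=np.linspace(0,2*np.pi,72,endpoint=False)
def score(c,im,b,r,z):
    m=robot.camera_model(c); C=H+.22*np.array([np.cos(b),np.sin(b)])
    P=np.c_[C[0]+r*np.cos(T),C[1]+r*np.sin(T),np.full(72,z)]
    x=R.from_quat(m['orientation']).inv().apply(P-m['xyz']); s=x[:,:2]/x[:,2:]
    s=s*(1+m['k1']*(s**2).sum(1))[:,None]*m['fx']+[m['cx'],m['cy']]
    return cv2.remap(im,s[:,0].astype('f4')[:,None],s[:,1].astype('f4')[:,None],1)[:,0]
def lens(c,im,lo=-1.3,hi=.8):
    w=cv2.GaussianBlur(im.min(2).astype('f4'),(0,0),.7)
    f=lambda b:np.median(score(c,w,b,.046,.209)-score(c,w,b,.057,.209))+np.mean(score(c,w,b,.046,.209)-score(c,w,b,.057,.209))
    g=np.arange(lo,hi,.005); s=np.array([f(b) for b in g]); i=s.argmax()
    k=slice(max(i-4,0),i+5); ww=np.clip(s[k]-s[k].min(),0,None)**2
    return float((g[k]*ww).sum()/ww.sum()),float(s[i])
def look():
    o=robot.get_obs(); t=o['time']; p=o['position'][:2]-H
    out=[]
    for c in('scene','top'):
        tt=robot.get_obs()['time']; b,s=lens(c,robot.camera(c)); out.append((round(float(tt),2),round(b,4),round(s)))
    import json
    open('log.txt','a').write(json.dumps([float(t),float(np.arctan2(p[1],p[0])),out])+'\n')
    print(f"t={t:.2f} pos={o['position'].round(4)} lever={np.arctan2(p[1],p[0]):.4f} r={np.hypot(*p):.4f} F={o['ft_force'].round(1)} w={o['grip_width']:.4f}",out)
if __name__=='__main__': look()
E
python3 -c "
from h import *
for c in('scene','top'): print(c,lens(c,cv2.imread(f'pics/{c}0.png')))
print(atz('scene',271.7,277,.13))"
python3 -m jog '{"dp":[[0,0,-50],[0,0,-95],[-36,-34,-117],[-72,-68,-117],[-108,-102,-117],[-144,-136,-117],[-180,-170,-117],[-216,-204,-117],[-252,-238,-117],[-288,-272,-117],[-324,-306,-117],[-360,-340,-117]],"delta_rot":[[0,0,0],[0,0,0],[0,0,-0.1],[0,0,-0.2],[0,0,-0.3],[0,0,-0.38],[0,0,-0.38],[0,0,-0.38],[0,0,-0.38],[0,0,-0.38],[0,0,-0.38],[0,0,-0.38]],"gripper":[1,1,1,1,1,1,1,1,1,1,1,1]}' 20
```

```text
scene (-0.9668300160571607, 216.75965881347656)
time: 2.0
position: [0.4405, 0.1293, 0.3399]
tool_rot: [-0.0, 1.0, 0.0, 0.001]
ft_force: [0.6, -0.3, 0.0]
grip_width: 0.0869
grip_force: 0.0Traceback (most recent call last):
  File "<string>", line 3, in <module>
    for c in('scene','top'): print(c,lens(c,cv2.imread(f'pics/{c}0.png')))
                                     ~~~~^^^^^^^^^^^^^^^^^^^^^^^^^^^^^^^^
  File "h.py", line 28, in lens
    g=np.arange(lo,hi,.005); s=np.array([f(b) for b in g]); i=s.argmax()
                                         ~^^^
  File "h.py", line 27, in <lambda>
    f=lambda b:np.median(score(c,w,b,.046,.209)-score(c,w,b,.057,.209))+np.mean(score(c,w,b,.046,.209)-score(c,w,b,.057,.209))
                                                ~~~~~^^^^^^^^^^^^^^^^^
  File "h.py", line 20, in score
    m=robot.camera_model(c); C=H+.22*np.array([np.cos(b),np.sin(b)])
ValueError: time passes only in moves, steps and waits
```

```bash
python3 - <<'E'
s=open('h.py').read()
s=s.replace("def ray(","import functools\nCM=functools.cache(lambda c:robot.camera_model(c))\ndef ray(",1).replace("m=robot.camera_model(c)","m=CM(c)")
open('h.py','w').write(s)
E
python3 -m jog '{"dp":[[-20,-43,0],[-40,-86,0],[-60,-129,0],[-80,-172,0],[-100,-215,0],[-120,-255,0],[-120,-255,0],[-120,-255,15],[-120,-255,40],[-120,-255,65],[-120,-255,69],[-120,-255,69]],"delta_rot":[[0,0,0],[0,0,0],[0,0,0],[0,0,0],[0,0,0],[0,0,0],[0,0,0],[0,0,0],[0,0,0],[0,0,0],[0,0,0],[0,0,0]],"gripper":[1,1,1,1,1,1,1,1,1,1,1,1]}' 20
python3 - <<'E'
from h import *
for c in('scene','top'):
    print(c,lens(c,cv2.imread(f'pics/{c}0.png')))
    im=robot.camera(c); cv2.imwrite(f'pics/{c}1.png',im[...,::-1]); print(lens(c,im))
print(atz('scene',271.7,277,.13))
a=cv2.imread('pics/scene1.png')[60:280,20:340]; b=cv2.imread('pics/top1.png')[80:300,330:570]
cv2.imwrite('pics/j1.png',cv2.resize(np.hstack([a,b]),None,fx=1.4,fy=1.4))
E
```

```text
time: 3.2
position: [0.5595, -0.123, 0.2702]
tool_rot: [-0.0, 1.0, 0.0, -0.001]
ft_force: [0.3, 0.2, 0.4]
grip_width: 0.0872
grip_force: 0.0
scene (-0.9668300160571607, 216.75965881347656)
(-0.9669008199675486, 211.08084106445312)
top (-0.9903639797627063, 209.50262451171875)
(-0.2447196337085702, 23.512128829956055)
[0.70756825 0.0314943  0.13      ]
```

View pics/j1.png

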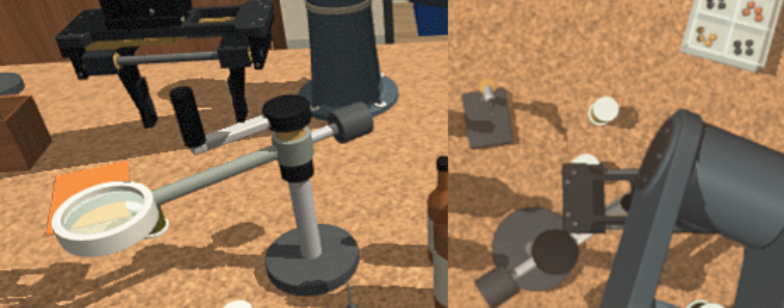

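Pin stands between the open fingers (scene crop ~(187,115)), clear of the boom; the arm hides the lens in the top view, so I'll track with the scene camera. Closing.

```bash
sed -i "s/for c in('scene','top'):\n        tt/X/; s/    for c in('scene','top'):/    for c in ('scene',):/" h.py
python3 -m jog '{"dp":[[0,0,0],[0,0,0],[0,0,0],[0,0,0],[0,0,0],[0,0,0]],"delta_rot":[[0,0,0],[0,0,0],[0,0,0],[0,0,0],[0,0,0],[0,0,0]],"gripper":[-1,-1,-1,-1,-1,-1]}' 20
python3 h.py
```

```text
time: 3.9
position: [0.56, -0.1238, 0.2706]
tool_rot: [-0.0, 1.0, 0.0, 0.0]
ft_force: [1.2, -0.9, -0.7]
grip_width: 0.0472
grip_force: 0.0
t=3.90 pos=[ 0.56   -0.1238  0.2706] lever=-0.9698 r=0.1082 F=[ 1.2 -0.9 -0.7] w=0.0472 [(3.9, -0.9621, 192)]
```

```bash

python3 -m jog '{"dp":[[0,0,0],[0,0,0],[0,0,0],[0,0,0],[0,0,0]],"delta_rot":[[0,0,0],[0,0,0],[0,0,0],[0,0,0],[0,0,0]],"gripper":[-1,-1,-1,-1,-1]}' 20
python3 h.py
cat > plan.py <<'E'
# usage: plan.py TARGET(scene rad) T_END NROWS [m]; files: log.txt (looks), cmd.json (typed rows as absolute lever angles)
import sys,json,numpy as np
from scipy.integrate import solve_ivp
from scipy.optimize import least_squares
k,I0,G0,c,r=.026,.0483,.0181,.002,.110
tgt,Te,n=float(sys.argv[1]),float(sys.argv[2]),int(sys.argv[3])
S=json.load(open('cmd.json')); A=np.array(S['hist']); L=[json.loads(l) for l in open('log.txt')]
tb=np.array([o[0] for l in L for o in l[2] if o[0]>=S['t0']-.5]); bb=np.array([o[1] for l in L for o in l[2] if o[0]>=S['t0']-.5])
now=max(L[-1][0]+.05,A[-1,0])
lev=lambda t:np.interp(t-.04,A[:,0],A[:,1])
def acc(t,b,v,m,a,ab): return (k*(a-b)-m*G0*np.sin(b-ab)-c*v-.00025*np.tanh(v/.005))/(m*I0)
def sim(p,ts):
    m,b0=p[:2]; s=solve_ivp(lambda t,y:[y[1],acc(t,y[0],y[1],m,lev(t)+b0-A[0,1],b0)],(S['t0']-.6,now+.02),[b0,0],t_eval=ts,max_step=.05,rtol=1e-6)
    return s.y
if len(sys.argv)>4: p=np.array([float(sys.argv[4]),bb[0]])
else:
    f=least_squares(lambda p:np.r_[(sim(p,tb)[0]-bb)/.004,(p[0]-1)/.5],[1,bb[0]],bounds=([.5,-1.2],[1.7,-.8])); p=f.x; print('res',(f.fun[:-1]*.004).round(3)[-8:])
m,b0=p; b,v=sim(p,[now])[:,-1]; off=b0-A[0,1]; a0=lev(now+.04)+off; aa=acc(now,b,v,m,a0,b0)
T=Te-now; M=np.array([[T**3,T**4,T**5],[3*T**2,4*T**3,5*T**4],[6*T,12*T**2,20*T**3]])
q=np.linalg.solve(M,[tgt-b-v*T-aa*T*T/2,-v-aa*T,-aa]); P=np.poly1d([*q[::-1],aa/2,v,b])
ts=np.minimum(np.arange(1,n+1)*.1,T); x,xd,xx=P(ts),P.deriv()(ts),P.deriv(2)(ts)
a=x+(m*I0*xx+c*xd+m*G0*np.sin(x-b0))/k
af=tgt+m*G0*np.sin(tgt-b0)/k
g=np.linspace(0,T,100); print(f'now {now:.2f} m {m:.3f} b0 {b0:.4f} b {b:.4f} v {v:.4f} lever(scene) {a0:.3f} final lever {af:.3f} peak v {abs(P.deriv()(g)).max():.2f} twist {(a-x).round(2)[[0,-1]]}')
c0=np.array(S['pos']); t0=S['hub']
w=[np.array(t0)+S['r']*np.array([np.cos(z),np.sin(z)]) for z in a-off]
rows=[[round(-(u[0]-c0[0])*1000),round((u[1]-c0[1])*1000),0] for u in w]
print(json.dumps(rows).replace(' ',''))
E
cat > commit.py <<'E'
# record rows that were sent: commit.py START_TIME 'ROWS'
import sys,json,numpy as np
S=json.load(open('cmd.json')); t=float(sys.argv[1]); R=json.loads(sys.argv[2]); c=S['pos']
S['hist'].append([t,S['hist'][-1][1]])
for i,d in enumerate(R):
    p=[c[0]-d[0]/1000,c[1]+d[1]/1000]; S['hist'].append([t+.1*(i+1),float(np.arctan2(p[1]-S['hub'][1],p[0]-S['hub'][0]))])
S['pos']=p; json.dump(S,open('cmd.json','w'))
E
```

```text
time: 4.45
position: [0.563, -0.1293, 0.2706]
tool_rot: [0.0, 1.0, -0.005, 0.003]
ft_force: [4.6, -11.9, -6.4]
grip_width: 0.0237
grip_force: 20.0
t=4.45 pos=[ 0.563  -0.1293  0.2706] lever=-0.9757 r=0.1144 F=[  4.6 -11.9  -6.4] w=0.0237 [(4.45, -0.9611, 194)]
```

```bash
echo '{"t0":4.5,"hub":[0.5013,-0.038],"r":0.11,"pos":[0.56,-0.1235],"hist":[[4.5,-0.9767]]}' > cmd.json
python3 plan.py 0.318 12.5 12 1.0
```

```text
now 4.50 m 1.000 b0 -0.9611 b -0.9611 v 0.0000 lever(scene) -0.961 final lever 0.985 peak v 0.30 twist [0.03 0.23]
[[-5,-4,0],[-8,-2,0],[-10,-1,0],[-12,1,0],[-13,2,0],[-15,4,0],[-17,5,0],[-18,7,0],[-20,9,0],[-21,10,0],[-23,12,0],[-24,13,0]]
```

```bash
Z='[0,0,0]'
python3 -m jog '{"dp":[[-5,-4,0],[-8,-2,0],[-10,-1,0],[-12,1,0],[-13,2,0],[-15,4,0]],"delta_rot":[[0,0,0],[0,0,0],[0,0,0],[0,0,0],[0,0,0],[0,0,0]],"gripper":[-1,-1,-1,-1,-1,-1]}' >/dev/null
python3 h.py
python3 -m jog '{"dp":[[-2,1,0],[-3,3,0],[-5,5,0],[-6,6,0],[-8,8,0],[-9,9,0]],"delta_rot":[[0,0,0],[0,0,0],[0,0,0],[0,0,0],[0,0,0],[0,0,0]],"gripper":[-1,-1,-1,-1,-1,-1]}' >/dev/null
python3 h.py
python3 commit.py 4.5 '[[-5,-4],[-8,-2],[-10,-1],[-12,1],[-13,2],[-15,4]]'
python3 commit.py 5.15 '[[-2,1],[-3,3],[-5,5],[-6,6],[-8,8],[-9,9]]'
python3 plan.py 0.318 12.5 12; python3 plan.py 0.318 12.5 12 1.0; tail -c 300 cmd.json
```

```text
t=5.10 pos=[ 0.5755 -0.1205  0.2705] lever=-0.8422 r=0.1152 F=[-1.  -6.  -1.6] w=0.0234 [(5.1, -0.957, 162)]
t=5.75 pos=[ 0.5854 -0.1119  0.2706] lever=-0.7290 r=0.1162 F=[-0.7 -6.  -1.1] w=0.0236 [(5.75, -0.9172, 173)]
res [-0.     0.001 -0.   ]
now 5.80 m 0.703 b0 -0.9614 b -0.9126 v 0.1045 lever(scene) -0.704 final lever 0.787 peak v 0.30 twist [0.2  0.26]
[[0,1,0],[-2,2,0],[-3,4,0],[-4,5,0],[-6,7,0],[-7,9,0],[-9,11,0],[-10,13,0],[-11,16,0],[-13,18,0],[-14,21,0],[-16,23,0]]
now 5.80 m 1.000 b0 -0.9611 b -0.9258 v 0.0766 lever(scene) -0.704 final lever 0.985 peak v 0.31 twist [0.23 0.35]
[[-1,1,0],[-3,3,0],[-4,5,0],[-6,7,0],[-8,10,0],[-9,12,0],[-11,14,0],[-12,17,0],[-14,20,0],[-15,22,0],[-17,25,0],[-18,28,0]]
0824575844592], [5.0, -0.8612830932362708], [5.1, -0.8356136450446989], [5.15, -0.8356136450446989], [5.25, -0.8161183294616395], [5.3500000000000005, -0.7969955815624703], [5.45, -0.7712238550000273], [5.550000000000001, -0.7583429110222248], [5.65, -0.73261219343623], [5.75, -0.7197708940493003]]}
```

```bash
python3 -m jog '{"dp":[[0,1,0],[-2,2,0],[-3,4,0],[-4,5,0],[-6,7,0],[-7,9,0]],"delta_rot":[[0,0,0],[0,0,0],[0,0,0],[0,0,0],[0,0,0],[0,0,0]],"gripper":[-1,-1,-1,-1,-1,-1]}' >/dev/null
python3 h.py
python3 -m jog '{"dp":[[-2,2,0],[-3,4,0],[-4,7,0],[-6,9,0],[-7,12,0],[-9,14,0]],"delta_rot":[[0,0,0],[0,0,0],[0,0,0],[0,0,0],[0,0,0],[0,0,0]],"gripper":[-1,-1,-1,-1,-1,-1]}' >/dev/null
python3 h.py
python3 commit.py 5.8 '[[0,1],[-2,2],[-3,4],[-4,5],[-6,7],[-7,9]]'
python3 commit.py 6.45 '[[-2,2],[-3,4],[-4,7],[-6,9],[-7,12],[-9,14]]'
python3 plan.py 0.318 12.5 12
```

```text
t=6.40 pos=[ 0.5933 -0.1035  0.2707] lever=-0.6305 r=0.1170 F=[ 1.7 -7.7 -3.1] w=0.0233 [(6.4, -0.8448, 181)]
t=7.05 pos=[ 0.6036 -0.0899  0.2708] lever=-0.4864 r=0.1185 F=[ 4.6 -8.5 -3.8] w=0.0233 [(7.05, -0.749, 160)]
res [ 0.004  0.004 -0.006 -0.008  0.005]
now 7.10 m 0.927 b0 -0.9569 b -0.7341 v 0.1964 lever(scene) -0.445 final lever 0.935 peak v 0.30 twist [0.3  0.42]
[[-1,3,0],[-3,7,0],[-4,11,0],[-6,15,0],[-7,18,0],[-8,22,0],[-9,26,0],[-10,30,0],[-10,34,0],[-11,38,0],[-11,41,0],[-11,45,0]]
```

```bash
python3 - <<'E'
s=open('h.py').read()
s=s.replace("def lens(c,im","""def score2(c,w,C,r,z):
    m=CM(c); P=np.c_[C[0]+r*np.cos(T),C[1]+r*np.sin(T),np.full(72,z)]
    x=R.from_quat(m['orientation']).inv().apply(P-m['xyz']); s=x[:,:2]/x[:,2:]
    s=s*(1+m['k1']*(s**2).sum(1))[:,None]*m['fx']+[m['cx'],m['cy']]
    return cv2.remap(w,s[:,0].astype('f4')[:,None],s[:,1].astype('f4')[:,None],1)[:,0].mean()
def lens2(c,im,b):
    from scipy.optimize import minimize
    w=cv2.GaussianBlur(im.min(2).astype('f4'),(0,0),1.)
    C=H+.22*np.array([np.cos(b),np.sin(b)])
    f=lambda d:-(score2(c,w,C+d/1000,.046,.209)-score2(c,w,C+d/1000,.057,.209))
    return C+minimize(f,[0,0],method='Nelder-Mead',options=dict(initial_simplex=[[0,0],[5,0],[0,5]])).x/1000
def lens(c,im""",1)
s=s.replace("b,s=lens(c,robot.camera(c))","im=robot.camera(c); cv2.imwrite(f'pics/{c}_{tt:.2f}.png',im[...,::-1]); b,s=lens(c,im)")
open('h.py','w').write(s)
E
python3 - <<'E'
from h import *
from scipy.optimize import least_squares
p=np.array([[.563,-.1293],[.5755,-.1205],[.5854,-.1119],[.5933,-.1035],[.6036,-.0899]])
print(least_squares(lambda h:np.hypot(*(p-h).T)-.11,[.5,-.035]).x)
im0={c:cv2.imread(f'pics/{c}0.png') for c in('scene','top')}
for c in im0: X=lens2(c,im0[c],-.97); print(c,X,np.hypot(*(X-H)),np.arctan2(*(X-H)[::-1]))
im=robot.camera('scene'); cv2.imwrite('pics/scene_7.1.png',im[...,::-1]); b,_=lens('scene',im); X=lens2('scene',im,b); print(b,X,np.hypot(*(X-H)))
E
```

```text
[ 0.50905224 -0.03306422]
scene [ 0.62531034 -0.21946674] 0.22409274898386075 -0.9709149719182654
top [ 0.61979513 -0.21904487] 0.22067312388863236 -0.9904659755873014
-0.74014285667604 [ 0.665417   -0.18611583] 0.2252744665242783
```

```bash
python3 - <<'E'
import json,numpy as np
S=json.load(open('cmd.json')); A=np.array(S['hist']); hub=np.array([.505,-.0355])
P=np.array([[.563,-.1293],[.5755,-.1205],[.5854,-.1119],[.5933,-.1035],[.6036,-.0899]])-hub
an=np.arctan2(P[:,1],P[:,0]); old=np.interp([4.5,5.1,5.75,6.4,7.05],A[:,0],A[:,1]); print(old,an)
A[:,1]=np.interp(A[:,1],old,an); S['hist']=A.tolist(); S['hub']=hub.tolist(); S['r']=.112; json.dump(S,open('cmd.json','w'))
L=[json.loads(l) for l in open('log.txt')]
L.append([7.1,0,[[7.1,-.7401,150]]])
Ho=np.array([.4988,-.0345]); Hn=np.array([.5043,-.035])
for l in L:
    for o in l[2]: X=Ho+.2245*np.array([np.cos(o[1]),np.sin(o[1])])-Hn; o[1]=float(np.arctan2(X[1],X[0]))
open('log.txt','w').write(''.join(json.dumps(l)+'\n' for l in L))
E
sed -i 's/^H=.*/H=np.array([.5043,-.0350])/; s/p=o\[.position.\]\[:2\]-H/p=o["position"][:2]-[.505,-.0355]/' h.py
python3 plan.py 0.320 12.5 12;python3 plan.py 0.320 13.5 12; tail -c 60 cmd.json
```

```text
[-0.9767     -0.83561365 -0.71977089 -0.6160185  -0.46486268] [-1.01700282 -0.87837689 -0.75989349 -0.6562427  -0.50416596]
res [ 0.005  0.005 -0.006 -0.009  0.003  0.003]
now 7.15 m 0.920 b0 -0.9754 b -0.7420 v 0.2012 lever(scene) -0.463 final lever 0.936 peak v 0.30 twist [0.29 0.43]
[[-5,1,0],[-7,5,0],[-9,9,0],[-10,14,0],[-12,18,0],[-13,22,0],[-14,26,0],[-15,30,0],[-15,34,0],[-16,38,0],[-17,42,0],[-17,45,0]]
res [ 0.005  0.005 -0.006 -0.009  0.003  0.003]
now 7.15 m 0.920 b0 -0.9754 b -0.7420 v 0.2012 lever(scene) -0.463 final lever 0.936 peak v 0.26 twist [0.28 0.37]
[[-4,0,0],[-6,3,0],[-7,6,0],[-9,9,0],[-10,13,0],[-11,16,0],[-12,19,0],[-13,23,0],[-14,26,0],[-15,30,0],[-15,34,0],[-16,37,0]]
288192996229258], [7.050000000000001, -0.5041659614791529]]}
```

```bash
python3 -m jog '{"dp":[[-4,0,0],[-6,3,0],[-7,6,0],[-9,9,0],[-10,13,0],[-11,16,0]],"delta_rot":[[0,0,0],[0,0,0],[0,0,0],[0,0,0],[0,0,0],[0,0,0]],"gripper":[-1,-1,-1,-1,-1,-1]}' >/dev/null
python3 h.py
python3 -m jog '{"dp":[[-1,3,0],[-2,7,0],[-3,10,0],[-4,14,0],[-4,18,0],[-5,21,0]],"delta_rot":[[0,0,0],[0,0,0],[0,0,0],[0,0,0],[0,0,0],[0,0,0]],"gripper":[-1,-1,-1,-1,-1,-1]}' >/dev/null
python3 h.py
python3 commit.py 7.15 '[[-4,0],[-6,3],[-7,6],[-9,9],[-10,13],[-11,16]]'
python3 commit.py 7.8 '[[-1,3],[-2,7],[-3,10],[-4,14],[-4,18],[-5,21]]'
python3 plan.py 0.320 13.5 12; tail -c 60 cmd.json; python3 -c "
from h import *
for t in('7.75','8.40'):
  im=cv2.imread(f'pics/scene_{t}.png'); b,_=lens('scene',im); X=lens2('scene',im,b)-H; print(t,b,np.hypot(*X),np.arctan2(X[1],X[0]))"
```

```text
t=7.75 pos=[ 0.613  -0.0722  0.2708] lever=-0.3279 r=0.1141 F=[ 3.2 -6.  -1.4] w=0.0235 [(7.75, -0.6328, 225)]
t=8.40 pos=[ 0.6198 -0.0513  0.271 ] lever=-0.1371 r=0.1159 F=[ 5.4 -6.4 -3.8] w=0.0233 [(8.4, -0.5102, 251)]
res [ 0.012  0.011 -0.003 -0.013 -0.011 -0.011 -0.004  0.02 ]
now 8.45 m 1.048 b0 -0.9683 b -0.4789 v 0.2326 lever(scene) -0.086 final lever 1.021 peak v 0.24 twist [0.4  0.52]
[[0,4,0],[-1,8,0],[-1,13,0],[-1,17,0],[-1,21,0],[-1,25,0],[0,29,0],[0,32,0],[1,36,0],[2,40,0],[3,43,0],[3,46,0]]
, [8.3, -0.16219883346338232], [8.4, -0.13432144195296844]]}7.75 -0.6328238431484783 0.22128389606121712 -0.6337680510806216
8.40 -0.510224310304594 0.22122602617438605 -0.5115566711147552
```

```bash
python3 - <<'E'
s=open('plan.py').read()
s=s.replace("m,b0=p[:2]; s=","m,b0,of,g=p; s=").replace("acc(t,y[0],y[1],m,lev(t)+b0-A[0,1],b0)],(S","acc(t,y[0],y[1],m,lev(t)+of,b0,g)],(S")
s=s.replace("def acc(t,b,v,m,a,ab): return (k*(a-b)-m*G0","def acc(t,b,v,m,a,ab,g=None): return (k*(a-b)-(g or m)*G0")
s=s.replace("p=np.array([float(sys.argv[4]),bb[0]])","p=np.array([float(sys.argv[4]),bb[0],bb[0]-A[0,1],float(sys.argv[4])])")
s=s.replace("(p[0]-1)/.5],[1,bb[0]],bounds=([.5,-1.2],[1.7,-.8]))","(p[0]-1)/.5,(p[2]-bb[0]+A[0,1])/.04,(p[3]-p[0])/.1],[1,bb[0],bb[0]-A[0,1],1])").replace("f.fun[:-1]","f.fun[:-3]")
s=s.replace("m,b0=p; b","m,b0,off,gm=p; b").replace("off=b0-A[0,1]; ","").replace("aa=acc(now,b,v,m,a0,b0)","aa=acc(now,b,v,m,a0,b0,gm); print('off',off-b0+A[0,1],'gm',gm)").replace("m*G0*np.sin(x","gm*G0*np.sin(x").replace("m*G0*np.sin(tgt","gm*G0*np.sin(tgt").replace("[-8:]","")
open('plan.py','w').write(s)
from scipy.optimize import least_squares
import numpy as np
p=np.array([[.563,-.1293],[.5755,-.1205],[.5854,-.1119],[.5933,-.1035],[.6036,-.0899],[.613,-.0722],[.6198,-.0513]])
print(least_squares(lambda h:np.hypot(*(p-h).T)-.11,[.5,-.035]).x)
for h in([.505,-.0355],[.51,-.033]): d=p-h; print(np.arctan2(d[:,1],d[:,0]).round(3))
E
python3 plan.py 0.320 13.5 12; python3 plan.py .32 14.5 12
```

```text
[ 0.51090269 -0.03145797]
[-1.017 -0.878 -0.76  -0.656 -0.504 -0.328 -0.137]
[-1.068 -0.928 -0.808 -0.702 -0.546 -0.364 -0.165]
res [-0.004  0.004  0.001 -0.002  0.    -0.    -0.003  0.003]
off 0.047582825838757836 gm 1.247463267824151
now 8.45 m 1.158 b0 -0.9872 b -0.4973 v 0.2007 lever(scene) -0.057 final lever 1.158 peak v 0.24 twist [0.46 0.66]
[[-1,5,0],[-1,11,0],[-1,16,0],[-1,21,0],[0,26,0],[0,30,0],[1,35,0],[2,39,0],[2,43,0],[3,46,0],[5,50,0],[6,53,0]]
res [-0.004  0.004  0.001 -0.002  0.    -0.    -0.003  0.003]
off 0.047582825838757836 gm 1.247463267824151
now 8.45 m 1.158 b0 -0.9872 b -0.4973 v 0.2007 lever(scene) -0.057 final lever 1.158 peak v 0.21 twist [0.45 0.6 ]
[[0,3,0],[-1,8,0],[-1,12,0],[-1,16,0],[-1,20,0],[-1,24,0],[0,27,0],[0,31,0],[1,35,0],[1,38,0],[2,42,0],[3,45,0]]
```

```bash
python3 - <<'E'
import json,numpy as np
S=json.load(open('cmd.json')); A=np.array(S['hist']); hub=np.array([.510,-.0325])
p=np.array([[.563,-.1293],[.5755,-.1205],[.5854,-.1119],[.5933,-.1035],[.6036,-.0899],[.613,-.0722],[.6198,-.0513]])
f=lambda h:np.arctan2(*(p-h).T[::-1])
o,n=f(np.array(S['hub'])),f(hub); A[:,1]+=np.interp(A[:,1],o,n-o)
S.update(hist=A.tolist(),hub=hub.tolist(),r=.111); json.dump(S,open('cmd.json','w'))
E
sed -i 's/\[.505,-.0355\]/[.510,-.0325]/' h.py
python3 plan.py 0.320 14 12
```

```text
res [-0.004  0.004  0.002 -0.001 -0.    -0.001 -0.003  0.003]
off 0.05104446453506162 gm 1.2845639694821123
now 8.45 m 1.186 b0 -0.9877 b -0.4968 v 0.2033 lever(scene) -0.034 final lever 1.183 peak v 0.22 twist [0.48 0.64]
[[-4,3,0],[-5,8,0],[-5,12,0],[-5,17,0],[-5,21,0],[-5,25,0],[-4,29,0],[-4,33,0],[-3,37,0],[-3,40,0],[-2,44,0],[-1,47,0]]
```

```bash
python3 -m jog '{"dp":[[-4,3,0],[-5,8,0],[-5,12,0],[-5,17,0],[-5,21,0],[-5,25,0]],"delta_rot":[[0,0,0],[0,0,0],[0,0,0],[0,0,0],[0,0,0],[0,0,0]],"gripper":[-1,-1,-1,-1,-1,-1]}' >/dev/null
python3 h.py
python3 -m jog '{"dp":[[1,4,0],[1,8,0],[2,12,0],[2,15,0],[3,19,0],[4,22,0]],"delta_rot":[[0,0,0],[0,0,0],[0,0,0],[0,0,0],[0,0,0],[0,0,0]],"gripper":[-1,-1,-1,-1,-1,-1]}' >/dev/null
python3 h.py
python3 commit.py 8.45 '[[-4,3],[-5,8],[-5,12],[-5,17],[-5,21],[-5,25]]'
python3 commit.py 9.1 '[[1,4],[1,8],[2,12],[2,15],[3,19],[4,22]]'
python3 plan.py 0.320 14 12; tail -c 60 cmd.json
```

```text
t=9.05 pos=[ 0.6225 -0.0251  0.2711] lever=0.0654 r=0.1128 F=[ 4.2 -3.4  1. ] w=0.0220 [(9.05, -0.3836, 245)]
t=9.70 pos=[ 0.6195 -0.0026  0.2714] lever=0.2665 r=0.1135 F=[ 6.4 -1.5  1. ] w=0.0203 [(9.7, -0.2524, 264)]
res [-0.005  0.004  0.002 -0.001  0.001  0.    -0.004  0.     0.002  0.   ]
off 0.05043675782601831 gm 1.3205663016136842
now 9.75 m 1.159 b0 -0.9882 b -0.2422 v 0.1986 lever(scene) 0.397 final lever 1.208 peak v 0.20 twist [0.65 0.75]
[[1,4,0],[2,8,0],[4,12,0],[5,15,0],[7,19,0],[8,22,0],[10,24,0],[11,27,0],[13,29,0],[14,32,0],[15,33,0],[17,35,0]]
8], [9.6, 0.23624526071843735], [9.7, 0.26466977199037733]]}
```

```bash
cp cmd.json cmd_bak.json; cat > remap.py <<'E'
import json,sys,numpy as np
hy=float(sys.argv[1])
S=json.load(open('cmd_bak.json')); A=np.array(S['hist'])
ys=np.array([-.1293,-.1205,-.1119,-.1035,-.0899,-.0722,-.0513,-.0251,-.0026])
ts=[4.5,5.1,5.75,6.4,7.05,7.75,8.4,9.05,9.7]
o=np.interp(np.array(ts)-.0,A[:,0],A[:,1]); n=np.arcsin(np.clip((ys-hy)/.11,-1,1)); print(n.round(3))
A[:,1]+=np.interp(A[:,1],o,n-o)
S.update(hist=A.tolist(),hub=[.5035,hy],r=.11); json.dump(S,open('cmd.json','w'))
E
for h in -.036 -.0375 -.039; do python3 remap.py $h; python3 plan.py .32 14 12; done; tail -2 log.txt; python3 -c "import json;print(json.load(open('cmd.json'))['pos'])"
```

```text
[-1.013 -0.876 -0.761 -0.661 -0.512 -0.335 -0.14   0.099  0.309]
res [-0.004  0.004  0.001 -0.001  0.001  0.001 -0.003 -0.     0.001  0.001]
off 0.04192539191595834 gm 1.2210888546493985
now 9.75 m 1.073 b0 -0.9870 b -0.2413 v 0.2053 lever(scene) 0.376 final lever 1.141 peak v 0.21 twist [0.62 0.68]
[[10,4,0],[11,7,0],[12,10,0],[13,13,0],[15,16,0],[16,19,0],[18,21,0],[19,24,0],[20,26,0],[21,28,0],[23,30,0],[24,31,0]]
[-0.987 -0.855 -0.743 -0.644 -0.497 -0.321 -0.126  0.113  0.323]
res [-0.004  0.004  0.001 -0.001  0.001  0.001 -0.003 -0.     0.001  0.001]
off 0.03916480322857496 gm 1.178110154974663
now 9.75 m 1.020 b0 -0.9868 b -0.2408 v 0.2079 lever(scene) 0.363 final lever 1.112 peak v 0.21 twist [0.61 0.65]
[[10,3,0],[11,7,0],[12,10,0],[14,12,0],[15,15,0],[16,18,0],[18,20,0],[19,22,0],[20,25,0],[22,27,0],[23,28,0],[24,30,0]]
[-0.963 -0.834 -0.724 -0.627 -0.481 -0.307 -0.112  0.127  0.337]
res [-0.004  0.004  0.    -0.001  0.001  0.001 -0.003 -0.001  0.     0.002]
off 0.03646542839847888 gm 1.1385027379162593
now 9.75 m 0.971 b0 -0.9865 b -0.2403 v 0.2105 lever(scene) 0.350 final lever 1.085 peak v 0.22 twist [0.59 0.63]
[[10,3,0],[12,6,0],[13,9,0],[14,12,0],[15,14,0],[17,17,0],[18,19,0],[19,21,0],[21,23,0],[22,25,0],[23,27,0],[24,29,0]]
[9.05, 0.06541710344844318, [[9.05, -0.3836, 245]]]
[9.7, 0.2664724211318464, [[9.7, -0.2524, 264]]]
[0.6170000000000001, -0.003500000000000003]
```

```bash
python3 -c "
import cv2;a=cv2.imread('pics/scene_9.70.png');cv2.imwrite('pics/v1.png',cv2.resize(a[60:300,100:420],None,fx=2,fy=2))"
```

```text
(no output)
```

View pics/v1.png

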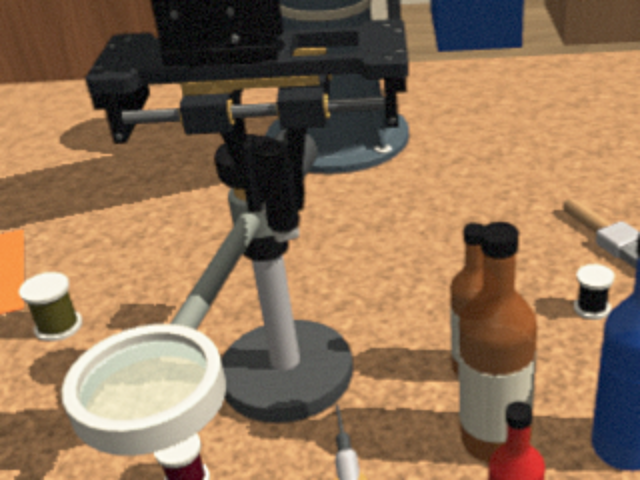

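```bash
python3 - <<'E'
from h import *
for n,q in dict(A=(.6084,.0006),tcp=(.6195,-.0026),B=(.632,-.002)).items(): print(n,[proj('scene',[*q,z]).round(1) for z in(.308,.271,.246)])
a=cv2.imread('pics/scene_9.70.png'); cv2.imwrite('pics/v2.png',cv2.resize(a[105:195,195:275],None,fx=6.5,fy=6.5,interpolation=cv2.INTER_CUBIC)*2)
b=cv2.imread('pics/scene_9.70.png')[105:195,195:275].astype('f4'); b=np.clip(255*(b/255)**.5,0,255).astype('u1'); cv2.imwrite('pics/v2.png',cv2.resize(b,None,fx=6.5,fy=6.5,interpolation=cv2.INTER_CUBIC))
E
```

```text
A [array([238.3, 133.2]), array([241.9, 156.6]), array([244.1, 171.6])]
tcp [array([235.3, 137.2]), array([239. , 160.9]), array([241.3, 176. ])]
B [array([234.9, 141.8]), array([238.7, 165.7]), array([241.1, 180.9])]
```

View pics/v2.png

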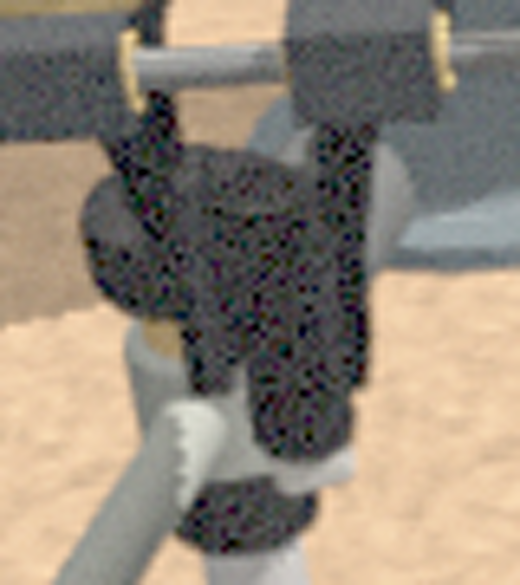

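The pin is ~10 mm inboard of the pads (crop bottom at (300,440)), so the arc radius was too large. The next rows bring the grip back inward while going on with the swing.

```bash
python3 remap.py -.0375; sed -i 's/\[.510,-.0325\]/[.5035,-.0375]/' h.py
python3 -m jog '{"dp":[[4,3,0],[8,7,0],[12,10,0],[14,12,0],[15,15,0],[16,18,0]],"delta_rot":[[0,0,0],[0,0,0],[0,0,0],[0,0,0],[0,0,0],[0,0,0]],"gripper":[-1,-1,-1,-1,-1,-1]}' 20 >/dev/null
python3 h.py
python3 -m jog '{"dp":[[2,2,0],[3,4,0],[4,7,0],[6,9,0],[7,10,0],[8,12,0]],"delta_rot":[[0,0,0],[0,0,0],[0,0,0],[0,0,0],[0,0,0],[0,0,0]],"gripper":[-1,-1,-1,-1,-1,-1]}' >/dev/null
python3 h.py
python3 commit.py 9.75 '[[4,3],[8,7],[12,10],[14,12],[15,15],[16,18]]'
python3 commit.py 10.4 '[[2,2],[3,4],[4,7],[6,9],[7,10],[8,12]]'
python3 - <<'E'
import json;S=json.load(open('cmd.json'));import numpy as np
# first rows: true angle from y only
for h in S['hist']:
    if 9.8<h[0]<10.1: print(h)
print(S['pos'],S['hist'][-7:])
E
python3 plan.py 0.320 14 12;python3 plan.py 0.320 15 12
```

```text
[-0.987 -0.855 -0.743 -0.644 -0.497 -0.321 -0.126  0.113  0.323]
t=10.35 pos=[0.6112 0.0184 0.2723] lever=0.4788 r=0.1213 F=[20.1  6.7 -4.4] w=0.0180 [(10.35, -0.122, 267)]
t=11.00 pos=[0.6025 0.032  0.2725] lever=0.6121 r=0.1210 F=[19.1 10.5 -4.6] w=0.0156 [(11.0, 0.0017, 253)]
[9.85, 0.32585449852471793]
[9.95, 0.37066256054583635]
[10.05, 0.40904606505731556]
[0.5930000000000001, 0.026499999999999996] [[10.4, 0.4899573262537276], [10.5, 0.5146238160761188], [10.6, 0.5349550737860957], [10.700000000000001, 0.5629137660417767], [10.8, 0.5880026035475668], [10.9, 0.6006441551256161], [11.0, 0.6207777479516426]]
res [-0.002  0.004 -0.    -0.002  0.001  0.001 -0.002 -0.    -0.001 -0.002
 -0.     0.003]
off 0.03181608723640794 gm 1.1817161039791066
now 11.05 m 0.971 b0 -0.9848 b 0.0141 v 0.1841 lever(scene) 0.655 final lever 1.114 peak v 0.18 twist [0.65 0.66]
[[2,3,0],[4,5,0],[6,8,0],[8,10,0],[10,12,0],[11,13,0],[12,14,0],[13,15,0],[14,16,0],[15,17,0],[15,17,0],[16,18,0]]
res [-0.002  0.004 -0.    -0.002  0.001  0.001 -0.002 -0.    -0.001 -0.002
 -0.     0.003]
off 0.03181608723640794 gm 1.1817161039791066
now 11.05 m 0.971 b0 -0.9848 b 0.0141 v 0.1841 lever(scene) 0.655 final lever 1.114 peak v 0.18 twist [0.63 0.66]
[[1,1,0],[2,3,0],[3,4,0],[5,6,0],[6,7,0],[7,9,0],[8,10,0],[10,12,0],[11,13,0],[12,14,0],[13,15,0],[15,16,0]]
```

Pads are squeezing off the pin's edge; I open, re-centre inboard and re-grip while the boom coasts slowly.

```bash
python3 -m jog '{"dp":[[0,5,0],[3,5,0],[6,5,0],[6,5,0],[6,5,0]],"delta_rot":[[0,0,0],[0,0,0],[0,0,0],[0,0,0],[0,0,0]],"gripper":[0,0,0,0,0]}' 20
python3 h.py
python3 - <<'E'
from h import *
import glob
o=robot.get_obs(); f=sorted(glob.glob('pics/scene_11*.png'))[-1]; print(f)
b=cv2.imread(f)[90:210,190:310].astype('f4'); b=np.clip(255*(b/255)**.5,0,255).astype('u1'); cv2.imwrite('pics/v3.png',cv2.resize(b,None,fx=5,fy=5,interpolation=cv2.INTER_CUBIC))
for a in(.6,.68,.76):
    q=np.array([.5043,-.035])+.11*np.array([np.cos(a),np.sin(a)]); print(a,q,[proj('scene',[*q,z]).round(1) for z in(.308,.246)])
print('tips',proj('scene',o['position']).round(1))
E
```

```text
time: 11.55
position: [0.5862, 0.0332, 0.2704]
tool_rot: [-0.0, 1.0, 0.002, -0.001]
ft_force: [1.2, 1.8, 1.6]
grip_width: 0.0414
grip_force: 0.8
t=11.55 pos=[0.5862 0.0332 0.2704] lever=0.7077 r=0.1088 F=[1.2 1.8 1.6] w=0.0414 [(11.55, 0.0954, 256)]
pics/scene_11.55.png
0.6 [0.59508692 0.02711067] [array([258.4, 127.5]), array([262.9, 165.6])]
0.68 [0.589833   0.03416723] [array([263.6, 125.5]), array([267.8, 163.4])]
0.76 [0.58403196 0.04078136] [array([268.5, 123.4]), array([272.4, 161.1])]
tips [265.4 147.8]
```

View pics/v3.png

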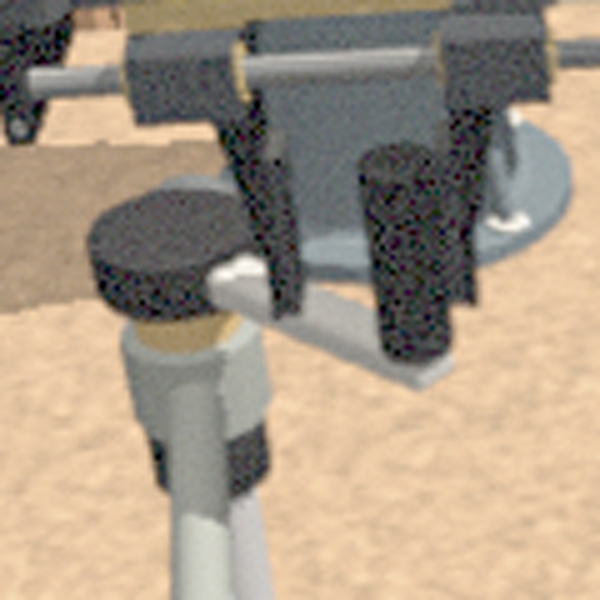

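Pin top at crop (398,158), i.e. ~8 mm toward the right finger; lever now ~0.77. I centre on it and re-grip.

```bash
python3 -m jog '{"dp":[[2,6,0],[4,11,0],[4,11,0],[4,11,0],[4,11,0],[4,11,0]],"delta_rot":[[0,0,0],[0,0,0],[0,0,0],[0,0,0],[0,0,0],[0,0,0]],"gripper":[0,-0.1,-1,-1,-1,-1]}' 20
python3 h.py
python3 - <<'E'
from h import *
import glob
o=robot.get_obs(); f=sorted(glob.glob('pics/scene_12*.png'))[-1]
b=cv2.imread(f)[90:210,190:310].astype('f4'); b=np.clip(255*(b/255)**.5,0,255).astype('u1'); cv2.imwrite('pics/v4.png',cv2.resize(b,None,fx=5,fy=5,interpolation=cv2.INTER_CUBIC))
E
python3 plan.py .32 15 6
```

```text
time: 12.2
position: [0.5829, 0.0422, 0.2705]
tool_rot: [0.0, 1.0, 0.0, -0.0]
ft_force: [-0.3, 0.2, 0.6]
grip_width: 0.0235
grip_force: 20.0
t=12.20 pos=[0.5829 0.0422 0.2705] lever=0.7876 r=0.1125 F=[-0.3  0.2  0.6] w=0.0235 [(12.2, 0.1949, 255)]
res [-0.008  0.003  0.003  0.002  0.003  0.003 -0.004 -0.003 -0.004 -0.003
  0.001  0.007  0.011 -0.012]
off 0.05835324714284762 gm 1.2056110433912137
now 12.25 m 1.118 b0 -0.9922 b 0.1863 v 0.0679 lever(scene) 0.674 final lever 1.131 peak v 0.07 twist [0.58 0.86]
[[7,9,0],[14,16,0],[20,21,0],[25,25,0],[29,28,0],[32,30,0]]
```

View pics/v4.png

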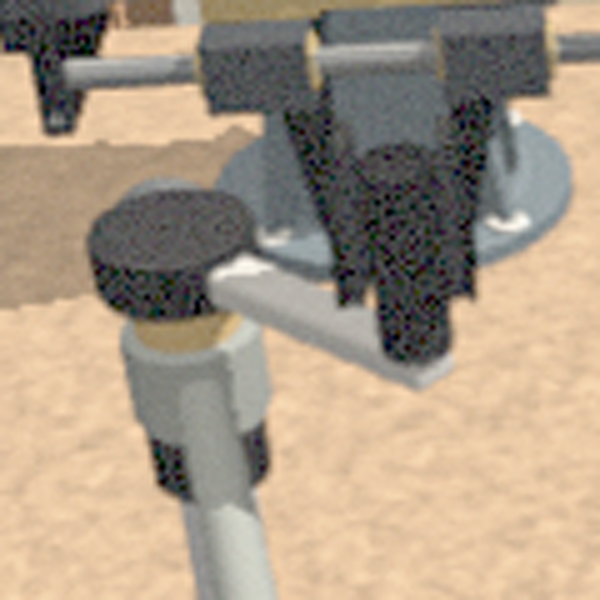

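```bash
cp cmd.json cmd_bak2.json; python3 - <<'E'
import json
S=json.load(open('cmd.json')); h=[[t,a+.035] for t,a in S['hist'] if t<=9.76]
h+=[[10.35,.565],[11.0,.715],[11.3,.78],[12.25,.78]]
S.update(hist=h,hub=[.5043,-.0357],r=.1107,pos=[.583,.0425]); json.dump(S,open('cmd.json','w'))
s=open('plan.py').read(); s=s.replace("(p[2]-bb[0]+A[0,1])/.04","p[2]/.02").replace("'off',off-b0+A[0,1]","'off',off"); open('plan.py','w').write(s)
E
sed -i 's/\[.5035,-.0375\]/[.5043,-.0357]/' h.py
python3 plan.py .32 14.5 12;python3 plan.py .32 15.5 12
```

```text
res [ 0.008  0.01   0.001 -0.004 -0.001 -0.002 -0.004 -0.002 -0.005 -0.01
 -0.01  -0.002  0.01   0.01 ]
off -0.009217032293875813 gm 1.2183560765849932
now 12.25 m 0.911 b0 -0.9728 b 0.2104 v 0.1071 lever(scene) 0.771 final lever 1.136 peak v 0.11 twist [0.61 0.74]
[[5,4,0],[10,9,0],[14,12,0],[18,14,0],[20,16,0],[22,17,0],[23,18,0],[24,18,0],[24,18,0],[24,18,0],[24,18,0],[24,18,0]]
res [ 0.008  0.01   0.001 -0.004 -0.001 -0.002 -0.004 -0.002 -0.005 -0.01
 -0.01  -0.002  0.01   0.01 ]
off -0.009217032293875813 gm 1.2183560765849932
now 12.25 m 0.911 b0 -0.9728 b 0.2104 v 0.1071 lever(scene) 0.771 final lever 1.136 peak v 0.11 twist [0.59 0.78]
[[3,3,0],[7,6,0],[10,8,0],[13,11,0],[15,13,0],[18,14,0],[20,15,0],[21,16,0],[23,17,0],[24,18,0],[25,19,0],[26,19,0]]
```

```bash
python3 - <<'E'
s=open('plan.py').read()
s=s.replace("m,b0,of,g=p; s=","m,b0,of,g,bs,vs=p; b0=-.988; s=").replace("(S['t0']-.6,now+.02),[b0,0]","(12.2,now+.02),[bs,vs]")
s=s.replace("o[0]>=S['t0']-.5","o[0]>=12.19")
a=s.index("if len(sys.argv)>4"); e=s.index("m,b0,off,gm=p")
s=s[:a]+"""f=least_squares(lambda p:np.r_[(sim(p,tb)[0]-bb)/.003,(p[0]-1.12)/.12,(p[2]-.0)/.02,(p[3]-p[0])/.05,(p[5]-.148)/.01,p[1]],[1.12,0,0,1.12,.195,.148]); p=f.x; print('res',(f.fun[:-5]*.003).round(3)[-8:])
"""+s[e:].replace("m,b0,off,gm=p;","m,b0,off,gm=p[:4]; b0=-.988;")
open('plan.py','w').write(s)
E
python3 plan.py .32 14.2 12;python3 plan.py .32 15 12
```

```text
res [0.]
off 0.0 gm 1.12
now 12.25 m 1.120 b0 -0.9880 b 0.2022 v 0.1441 lever(scene) 0.780 final lever 1.073 peak v 0.14 twist [0.56 0.58]
[[0,0,0],[1,0,0],[1,1,0],[2,2,0],[3,2,0],[4,3,0],[4,4,0],[5,5,0],[6,5,0],[7,6,0],[8,7,0],[9,8,0]]
res [0.]
off 0.0 gm 1.12
now 12.25 m 1.120 b0 -0.9880 b 0.2022 v 0.1441 lever(scene) 0.780 final lever 1.073 peak v 0.14 twist [0.56 0.61]
[[-1,-1,0],[0,-1,0],[0,0,0],[1,1,0],[2,2,0],[3,3,0],[4,4,0],[5,5,0],[7,6,0],[8,7,0],[10,8,0],[11,9,0]]
```

```bash
python3 -m jog '{"dp":[[0,0,0],[1,0,0],[1,1,0],[2,2,0],[3,2,0],[4,3,0]],"delta_rot":[[0,0,0],[0,0,0],[0,0,0],[0,0,0],[0,0,0],[0,0,0]],"gripper":[-1,-1,-1,-1,-1,-1]}' 20 >/dev/null
python3 h.py
python3 -m jog '{"dp":[[0,1,0],[1,2,0],[2,2,0],[3,3,0],[4,4,0],[5,5,0]],"delta_rot":[[0,0,0],[0,0,0],[0,0,0],[0,0,0],[0,0,0],[0,0,0]],"gripper":[-1,-1,-1,-1,-1,-1]}' >/dev/null
python3 h.py
python3 commit.py 12.25 '[[0,0],[1,0],[1,1],[2,2],[3,2],[4,3]]'
python3 commit.py 12.9 '[[0,1],[1,2],[2,2],[3,3],[4,4],[5,5]]'
python3 plan.py 0.320 15.2 12;tail -c 60 cmd.json
```

```text
t=12.85 pos=[0.5801 0.0445 0.2706] lever=0.8135 r=0.1104 F=[ 5.6 -2.4 -3.5] w=0.0233 [(12.85, 0.2573, 258)]
t=13.50 pos=[0.5747 0.0492 0.2707] lever=0.8782 r=0.1103 F=[ 3.6 -4.5 -3.1] w=0.0233 [(13.5, 0.2804, 254)]
res [-0.002  0.002 -0.   ]
off -0.0035667118898144745 gm 1.192732068727338
now 13.55 m 1.178 b0 -0.9880 b 0.2798 v -0.0058 lever(scene) 0.887 final lever 1.122 peak v 0.05 twist [0.81 0.59]
[[19,12,0],[32,18,0],[41,21,0],[44,21,0],[44,21,0],[40,20,0],[34,19,0],[27,16,0],[19,12,0],[12,8,0],[6,4,0],[2,1,0]]
75], [13.4, 0.8781396944053574], [13.5, 0.890842695803166]]}
```

```bash
for T in 16 17 18; do python3 plan.py 0.320 $T 12; done
```

```text
res [-0.002  0.002 -0.   ]
off -0.0035667118898144745 gm 1.192732068727338
now 13.55 m 1.178 b0 -0.9880 b 0.2798 v -0.0058 lever(scene) 0.887 final lever 1.122 peak v 0.04 twist [0.71 0.86]
[[9,7,0],[17,11,0],[23,14,0],[27,16,0],[30,17,0],[32,18,0],[32,18,0],[32,18,0],[31,18,0],[29,17,0],[27,16,0],[25,15,0]]
res [-0.002  0.002 -0.   ]
off -0.0035667118898144745 gm 1.192732068727338
now 13.55 m 1.178 b0 -0.9880 b 0.2798 v -0.0058 lever(scene) 0.887 final lever 1.122 peak v 0.04 twist [0.67 0.9 ]
[[6,4,0],[10,7,0],[14,10,0],[18,11,0],[20,13,0],[23,14,0],[24,15,0],[26,15,0],[26,16,0],[27,16,0],[27,16,0],[27,16,0]]
res [-0.002  0.002 -0.   ]
off -0.0035667118898144745 gm 1.192732068727338
now 13.55 m 1.178 b0 -0.9880 b 0.2798 v -0.0058 lever(scene) 0.887 final lever 1.122 peak v 0.04 twist [0.66 0.88]
[[4,3,0],[8,5,0],[10,7,0],[13,9,0],[15,10,0],[17,11,0],[19,12,0],[20,13,0],[21,13,0],[22,14,0],[23,14,0],[23,14,0]]
```

```bash
python3 -m jog '{"dp":[[6,4,0],[10,7,0],[14,10,0],[18,11,0],[20,13,0],[23,14,0]],"delta_rot":[[0,0,0],[0,0,0],[0,0,0],[0,0,0],[0,0,0],[0,0,0]],"gripper":[-1,-1,-1,-1,-1,-1]}' 20 >/dev/null
python3 h.py
python3 -m jog '{"dp":[[1,1,0],[3,1,0],[3,2,0],[4,2,0],[4,2,0],[4,2,0]],"delta_rot":[[0,0,0],[0,0,0],[0,0,0],[0,0,0],[0,0,0],[0,0,0]],"gripper":[-1,-1,-1,-1,-1,-1]}' >/dev/null
python3 h.py
python3 commit.py 13.55 '[[6,4],[10,7],[14,10],[18,11],[20,13],[23,14]]'
python3 commit.py 14.2 '[[1,1],[3,1],[3,2],[4,2],[4,2],[4,2]]'
python3 plan.py 0.320 17.5 12;tail -c 60 cmd.json
python3 - <<'E'
from h import *
im=robot.camera('top'); print(lens('top',im)); cv2.imwrite('pics/top_x.png',im[...,::-1])
s=cv2.imread('pics/scene_14.80.png'); 
a=cv2.resize(im[110:230,300:440,::-1],None,fx=2.8,fy=2.8); b=cv2.resize(s[180:300,200:340],None,fx=2.8,fy=2.8); cv2.imwrite('pics/v5.png',np.hstack([a,b]))
E
```

```text
t=14.15 pos=[0.5521 0.063  0.2712] lever=1.1201 r=0.1096 F=[ 3.9 -3.7 -1.1] w=0.0237 [(14.15, 0.281, 254)]
t=14.80 pos=[0.5479 0.0649 0.2712] lever=1.1618 r=0.1096 F=[ 3.5 -5.  -0.3] w=0.0235 [(14.8, 0.2962, 251)]
res [-0.002  0.     0.002  0.001 -0.001]
off -0.0050959147081375365 gm 1.1180543969093342
now 14.85 m 1.098 b0 -0.9880 b 0.2970 v 0.0417 lever(scene) 1.170 final lever 1.072 peak v 0.05 twist [0.8  0.66]
[[-7,-3,0],[-11,-5,0],[-14,-7,0],[-17,-9,0],[-19,-10,0],[-20,-11,0],[-21,-11,0],[-21,-11,0],[-20,-11,0],[-20,-11,0],[-19,-10,0],[-18,-9,0]]
750329176591758], [14.799999999999999, 1.1750329176591758]]}(0.3126518604591626, 206.01084899902344)
```

View pics/v5.png

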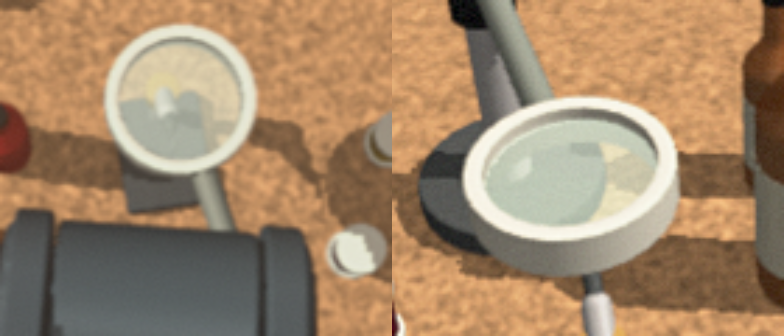

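```bash
python3 - <<'E'
from h import *
Ht=np.array([.4988,-.0343]); Hs=H
im=cv2.imread('pics/top_x.png'); X=lens2('top',im,.31); d=X-Ht; print('top lens',X,np.hypot(*d),np.arctan2(d[1],d[0]))
s=cv2.imread('pics/scene_14.80.png'); X=lens2('scene',s,.296); d=X-Hs; print('scene lens',X,np.hypot(*d),np.arctan2(d[1],d[0]))
for n,px,z in(('silver',(360,151.7),.11),('mid',(361,157),.13),('needle',(361.7,163.5),.135)):
    P=atz('top',*px,z)[:2]-Ht; print('top',n,P+Ht,np.hypot(*P),np.arctan2(P[1],P[0]))
for n,px in(('cyl',(271.7,277)),('needle',(268.4,262.5))):
    P=atz('scene',*px,.13)[:2]-Hs; print('scene',n,np.hypot(*P),np.arctan2(P[1],P[0]),proj('top',[*(P+Ht),.13]))
t=cv2.imread('pics/top0.png')[140:175,345:380].astype('f4'); g=np.clip((t-20)*3,0,255).astype('u1')
s=cv2.imread('pics/scene0.png')[255:290,250:285]
cv2.imwrite('pics/v6.png',np.hstack([cv2.resize(g,None,fx=11,fy=11,interpolation=cv2.INTER_CUBIC),cv2.resize(s,None,fx=11,fy=11,interpolation=cv2.INTER_CUBIC)]))
E
```

```text
top lens [0.71039446 0.03160261] 0.2216198738295341 0.3019345457143313
scene lens [0.71322451 0.02818909] 0.2182711862102878 0.29370242102402655
top silver [0.71626136 0.03334988] 0.2277409669830053 0.3015990722160811
top mid [0.70175725 0.03263138] 0.21370880829997155 0.3185497632046719
top needle [0.68781496 0.0317229 ] 0.20021407775999067 0.33605093683938286
scene cyl 0.21386788571797638 0.3161534786742861 [361.21762449 156.84321153]
scene needle 0.18430826400873943 0.33829904139247 [364.11647281 171.42248358]
```

View pics/v6.png

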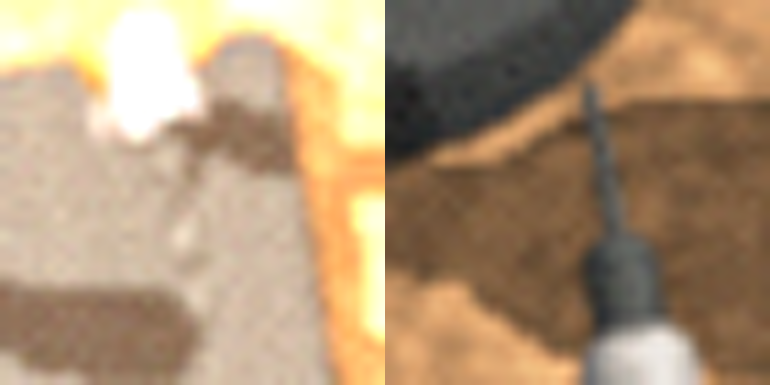

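```bash
sed -i "s/now=max(L\[-1\]\[0\]+.05,A\[-1,0\])/from rig import robot; now=float(robot.get_obs()['time'])/" plan.py; python3 plan.py .324 17.3 12;python3 plan.py .324 18 12
```

```text
res [-0.002  0.     0.002  0.001 -0.001]
off -0.0050959147081375365 gm 1.1180543969093342
now 14.90 m 1.098 b0 -0.9880 b 0.2991 v 0.0444 lever(scene) 1.170 final lever 1.076 peak v 0.05 twist [0.79 0.67]
[[-7,-3,0],[-12,-6,0],[-16,-8,0],[-19,-10,0],[-20,-11,0],[-21,-12,0],[-22,-12,0],[-21,-12,0],[-21,-11,0],[-19,-11,0],[-18,-10,0],[-16,-9,0]]
res [-0.002  0.     0.002  0.001 -0.001]
off -0.0050959147081375365 gm 1.1180543969093342
now 14.90 m 1.098 b0 -0.9880 b 0.2991 v 0.0444 lever(scene) 1.170 final lever 1.076 peak v 0.05 twist [0.81 0.64]
[[-6,-3,0],[-9,-4,0],[-12,-6,0],[-15,-8,0],[-17,-9,0],[-18,-9,0],[-19,-10,0],[-19,-10,0],[-19,-10,0],[-19,-10,0],[-19,-10,0],[-18,-10,0]]
```

Use T=18; second half relative to (−18,−9).

```bash
python3 -m jog '{"dp":[[-6,-3,0],[-9,-4,0],[-12,-6,0],[-15,-8,0],[-17,-9,0],[-18,-9,0]],"delta_rot":[[0,0,0],[0,0,0],[0,0,0],[0,0,0],[0,0,0],[0,0,0]],"gripper":[-1,-1,-1,-1,-1,-1]}' 20 >/dev/null
python3 h.py
python3 -m jog '{"dp":[[-1,-1,0],[-1,-1,0],[-1,-1,0],[-1,-1,0],[-1,-1,0],[0,-1,0]],"delta_rot":[[0,0,0],[0,0,0],[0,0,0],[0,0,0],[0,0,0],[0,0,0]],"gripper":[-1,-1,-1,-1,-1,-1]}' >/dev/null
python3 h.py
python3 commit.py 14.9 '[[-6,-3],[-9,-4],[-12,-6],[-15,-8],[-17,-9],[-18,-9]]'
python3 commit.py 15.55 '[[-1,-1],[-1,-1],[-1,-1],[-1,-1],[-1,-1],[0,-1]]'
for T in 18 19; do python3 plan.py 0.324 $T 12;done;tail -c 60 cmd.json
```

```text
t=15.50 pos=[0.5651 0.0577 0.2708] lever=0.9936 r=0.1114 F=[-2.3  2.2  4.9] w=0.0228 [(15.5, 0.3264, 252)]
t=16.15 pos=[0.5666 0.0569 0.2709] lever=0.9784 r=0.1116 F=[2.2 5.3 3.4] w=0.0225 [(16.15, 0.3365, 253)]
res [-0.002  0.     0.002  0.001 -0.002 -0.001  0.001]
off -0.0029426483050999036 gm 1.1276239561787322
now 16.20 m 1.116 b0 -0.9880 b 0.3375 v -0.0033 lever(scene) 0.986 final lever 1.083 peak v 0.01 twist [0.68 0.79]
[[3,2,0],[5,4,0],[7,5,0],[9,6,0],[10,6,0],[11,7,0],[12,7,0],[12,7,0],[13,8,0],[13,8,0],[13,7,0],[12,7,0]]
res [-0.002  0.     0.002  0.001 -0.002 -0.001  0.001]
off -0.0029426483050999036 gm 1.1276239561787322
now 16.20 m 1.116 b0 -0.9880 b 0.3375 v -0.0033 lever(scene) 0.986 final lever 1.083 peak v 0.01 twist [0.68 0.79]
[[3,2,0],[5,4,0],[7,5,0],[9,5,0],[10,6,0],[11,7,0],[12,7,0],[12,7,0],[12,7,0],[13,8,0],[13,8,0],[12,7,0]]
810437250337843], [16.150000000000002, 0.9885725533910562]]}
```

```bash
python3 -m jog '{"dp":[[3,2,0],[5,4,0],[7,5,0],[9,5,0],[10,6,0],[11,7,0]],"delta_rot":[[0,0,0],[0,0,0],[0,0,0],[0,0,0],[0,0,0],[0,0,0]],"gripper":[-1,-1,-1,-1,-1,-1]}' 20 >/dev/null
python3 h.py
python3 -m jog '{"dp":[[1,0,0],[1,0,0],[1,0,0],[2,1,0],[2,1,0],[1,0,0]],"delta_rot":[[0,0,0],[0,0,0],[0,0,0],[0,0,0],[0,0,0],[0,0,0]],"gripper":[-1,-1,-1,-1,-1,-1]}' >/dev/null
python3 h.py
python3 commit.py 16.2 '[[3,2],[5,4],[7,5],[9,5],[10,6],[11,7]]'
python3 commit.py 16.85 '[[1,0],[1,0],[1,0],[2,1],[2,1],[1,0]]'
for T in 19.5 21; do python3 plan.py 0.324 $T 12;done;tail -c 60 cmd.json
```

```text
t=16.80 pos=[0.5571 0.0621 0.2709] lever=1.0762 r=0.1111 F=[ 4.6 -0.1  0.2] w=0.0221 [(16.8, 0.3287, 252)]
t=17.45 pos=[0.5548 0.0632 0.2709] lever=1.0988 r=0.1110 F=[2.9 4.4 2.8] w=0.0219 [(17.45, 0.3213, 252)]
res [ 0.     0.003  0.002 -0.002 -0.002 -0.     0.     0.001]
off -0.0029317560143401374 gm 1.1295038163075433
now 17.50 m 1.116 b0 -0.9880 b 0.3224 v -0.0021 lever(scene) 1.112 final lever 1.084 peak v 0.00 twist [0.79 0.76]
[[-1,0,0],[-1,0,0],[-2,-1,0],[-2,-1,0],[-3,-1,0],[-3,-1,0],[-3,-1,0],[-3,-1,0],[-3,-1,0],[-3,-1,0],[-3,-1,0],[-3,-1,0]]
res [ 0.     0.003  0.002 -0.002 -0.002 -0.     0.     0.001]
off -0.0029317560143401374 gm 1.1295038163075433
now 17.50 m 1.116 b0 -0.9880 b 0.3224 v -0.0021 lever(scene) 1.112 final lever 1.084 peak v 0.00 twist [0.79 0.75]
[[0,0,0],[-1,0,0],[-1,0,0],[-2,-1,0],[-2,-1,0],[-2,-1,0],[-3,-1,0],[-3,-1,0],[-3,-1,0],[-3,-1,0],[-3,-1,0],[-3,-2,0]]
264933419048972], [17.450000000000003, 1.1144330891524385]]}
```

```bash
python3 -m jog '{"dp":[[-2,-1,0],[-3,-1,0],[-3,-1,0],[-3,-1,0],[0,-1,0],[4,-1,0],[6,-1,0]],"delta_rot":[[0,0,0],[0,0,0],[0,0,0],[0,0,0],[0,0,0],[0,0,0],[0,0,0]],"gripper":[-1,-1,-0.2,-0.2,-0.2,-0.2,-0.2]}' 20
python3 h.py
python3 -m jog '{"dp":[[0,0,0],[0,0,0],[0,0,0],[0,0,0]],"delta_rot":[[0,0,0],[0,0,0],[0,0,0],[0,0,0]],"gripper":[-1,-1,-1,-1]}' 20
python3 h.py
```

```text
time: 18.2
position: [0.546, 0.0619, 0.2701]
tool_rot: [-0.0, 1.0, -0.0, -0.001]
ft_force: [-0.8, -0.8, -0.8]
grip_width: 0.0351
grip_force: 0.0
t=18.20 pos=[0.546  0.0619 0.2701] lever=1.1674 r=0.1061 F=[-0.8 -0.8 -0.8] w=0.0351 [(18.2, 0.3175, 252)]
time: 18.65
position: [0.5471, 0.0625, 0.2706]
tool_rot: [-0.0, 1.0, 0.0, 0.0]
ft_force: [0.3, 1.6, 0.5]
grip_width: 0.0235
grip_force: 20.1
t=18.65 pos=[0.5471 0.0625 0.2706] lever=1.1600 r=0.1072 F=[0.3 1.6 0.5] w=0.0235 [(18.65, 0.3169, 253)]
```

```bash
python3 commit.py 17.5 '[[-2,-1],[-3,-1],[-3,-1]]'
H='{"dp":[[0,0,0],[0,0,0],[0,0,0],[0,0,0],[0,0,0]],"delta_rot":[[0,0,0],[0,0,0],[0,0,0],[0,0,0],[0,0,0]],"gripper":[-1,-1,-1,-1,-1]}'
python3 -m jog '{"dp":[[0,0,0],[0,0,0],[0,0,0],[0,0,0],[0,0,0]],"delta_rot":[[0,0,0],[0,0,0],[0,0,0],[0,0,0],[0,0,0]],"gripper":[-1,-1,-1,-1,-1]}' >/dev/null; python3 h.py
python3 -m jog '{"dp":[[0,0,0],[0,0,0],[0,0,0],[0,0,0],[0,0,0]],"delta_rot":[[0,0,0],[0,0,0],[0,0,0],[0,0,0],[0,0,0]],"gripper":[-1,-1,-1,-1,-1]}' >/dev/null; python3 h.py
python3 plan.py .324 22 12; python3 - <<'E'
from h import *
im=robot.camera('top'); Ht=np.array([.4988,-.0343]); d=lens2('top',im,.31)-Ht; print('top',robot.get_obs()['time'],np.hypot(*d),np.arctan2(d[1],d[0]))
E
```

```text
t=19.20 pos=[0.5471 0.0625 0.2706] lever=1.1598 r=0.1071 F=[1.1 2.2 1.9] w=0.0233 [(19.2, 0.3169, 253)]
t=19.75 pos=[0.5471 0.0625 0.2706] lever=1.1599 r=0.1071 F=[0.7 4.2 0.7] w=0.0234 [(19.75, 0.317, 253)]
res [-0.002 -0.001 -0.002 -0.002  0.001  0.002  0.002  0.003]
off 0.0011430401345079704 gm 1.139114983416329
now 19.80 m 1.132 b0 -0.9880 b 0.3197 v 0.0010 lever(scene) 1.087 final lever 1.091 peak v 0.00 twist [0.77 0.76]
[[0,0,0],[0,0,0],[1,0,0],[1,0,0],[1,0,0],[1,0,0],[1,0,0],[1,0,0],[0,0,0],[0,0,0],[0,0,0],[0,0,0]]
top 19.85 0.22136859376626114 0.3199345989833285
```

Lens still at 0.317–0.320 in both cameras vs. jaw 0.317. Hold on past four seconds.

```bash
for i in 1 2 3; do python3 -m jog '{"dp":[[0,0,0],[0,0,0],[0,0,0],[0,0,0],[0,0,0],[0,0,0],[0,0,0],[0,0,0],[0,0,0],[0,0,0],[0,0,0],[0,0,0]],"delta_rot":[[0,0,0],[0,0,0],[0,0,0],[0,0,0],[0,0,0],[0,0,0],[0,0,0],[0,0,0],[0,0,0],[0,0,0],[0,0,0],[0,0,0]],"gripper":[-1,-1,-1,-1,-1,-1,-1,-1,-1,-1,-1,-1]}' >/dev/null; python3 h.py; done
```

```text
t=21.05 pos=[0.5471 0.0625 0.2706] lever=1.1599 r=0.1071 F=[1.2 4.4 2.2] w=0.0234 [(21.05, 0.3169, 253)]
t=22.30 pos=[0.5471 0.0625 0.2706] lever=1.1597 r=0.1071 F=[1.1 6.1 0.4] w=0.0234 [(22.3, 0.3169, 253)]
t=23.55 pos=[0.5471 0.0625 0.2706] lever=1.1597 r=0.1071 F=[0.4 4.4 0.7] w=0.0236 [(23.55, 0.317, 253)]
```

```bash
python3 -m jog '{"dp":[[0,1,0],[0,1,0],[0,1,0],[0,1,0],[0,1,0],[0,1,-20],[0,1,-50],[0,1,-80],[0,1,-100],[0,1,-100]],"delta_rot":[[0,0,0],[0,0,0],[0,0,0],[0,0,0],[0,0,0],[0,0,0],[0,0,0],[0,0,0],[0,0,0],[0,0,0]],"gripper":[0.1,0.1,0.1,0.1,0.1,0.1,0.1,0.1,0.1,0.1]}' >/dev/null; python3 h.py
python3 -m jog '{"dp":[[0,0,0],[0,0,0],[0,0,0],[0,0,0],[0,0,0],[0,0,0],[0,0,0],[0,0,0],[0,0,0],[0,0,0],[0,0,0],[0,0,0]],"delta_rot":[[0,0,0],[0,0,0],[0,0,0],[0,0,0],[0,0,0],[0,0,0],[0,0,0],[0,0,0],[0,0,0],[0,0,0],[0,0,0],[0,0,0]],"gripper":[0.1,0.1,0.1,0.1,0.1,0.1,0.1,0.1,0.1,0.1,0.1,0.1]}' >/dev/null; python3 h.py
python3 -m jog '{"dp":[[0,0,0],[0,0,0],[0,0,0],[0,0,0],[0,0,0],[0,0,0],[0,0,0],[0,0,0],[0,0,0],[0,0,0],[0,0,0],[0,0,0]],"delta_rot":[[0,0,0],[0,0,0],[0,0,0],[0,0,0],[0,0,0],[0,0,0],[0,0,0],[0,0,0],[0,0,0],[0,0,0],[0,0,0],[0,0,0]],"gripper":[0.1,0.1,0.1,0.1,0.1,0.1,0.1,0.1,0.1,0.1,0.1,0.1]}' >/dev/null; python3 h.py
```

```text
t=24.60 pos=[0.5487 0.0629 0.3739] lever=1.1477 r=0.1082 F=[-0.1  0.2  0.3] w=0.0477 [(24.6, 0.3169, 250)]
t=25.85 pos=[0.547  0.0632 0.3706] lever=1.1635 r=0.1078 F=[-0.7  0.5  0.3] w=0.0476 [(25.85, 0.3169, 249)]
t=27.10 pos=[0.547  0.0632 0.3706] lever=1.1635 r=0.1078 F=[-0.2 -1.3  0.1] w=0.0479 [(27.1, 0.3168, 250)]
```

Still standing after release; hand in.

```bash
python3 -c "
from rig import robot
print(robot.hand_in())"
```

```text
the job is handed in; nothing more can be done
None
```

The job is handed in at about 27 s: the lens stood still over the vise jaw for about 5 s before I let go of the pin and did not move in the 3.5 s after, about 1 mm off the jaw by my measurement, taking the jaw tip to be the dark barrel and not the thin needle beyond it (about 4 mm off if it is the needle); I had to re-grip the pin twice on the way because it slid in the pads.

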